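# Stow a plaster blank in the dry box through its check flap

## Task

Lay the long narrow plaster blank on the dry box's loading plate and slide it with the wooden push stick through the orange flap, all the way in until it bears firmly but gently against the foam-faced back stop: damp plaster chips if it is pushed hard. Then draw the stick out so that the flap falls fully shut behind the blank, set the stick down upright in front of the box, and leave the other two blanks where they are.

Things in the scene. Friction and masses are not known exactly. Their poses are not given: they have to be found in the camera images.
- long_blank: the long narrow cream plaster blank to be stowed, 30 (its x) x 60 (its y) x 14 mm high, 0.07 kg, drafted sides, damp: chips if the stick presses on it with more than 15 N. Origin: centre of its underside, z up. Starts lying flat on the bench; grasp it across the 30 mm.
- broad_blank: another cream plaster blank, 40 x 55 x 16 mm, to be left alone (not shifted by more than 30 mm). Origin: centre of its underside.
- square_blank: another cream plaster blank, 48 x 48 x 20 mm, to be left alone (not shifted by more than 30 mm). Origin: centre of its underside.
- push_stick: loose wooden push stick, 0.12 kg, standing on the bench: a bar 16 wide x 15 mm high along its x from -24 to a rubber nose at +150 mm, with an upright brown grip over the origin, 34 (x) x 22 (y) mm, z = 8 to 69 mm, its top 8 mm a cap 38 x 25 mm; foot 46 x 40 x 8 mm. Origin: on the underside, below the grip. Take the grip from above across its 22 mm.
- stick_nose (a point): centre of the rubber nose's end face: 150 mm along the stick's x from its origin, 7.5 mm above its underside; axes as the stick's.
- dry_box: fixed white dry box with a clear lid, 215 long x 164 wide x 80 mm high. Origin: at bench height, in the middle of the opening in its front wall; x points straight into the box along the lane, y across, z up. The opening is 36 mm wide, from z = 5 (lane floor) to 39 mm; the orange flap hangs just inside it. Guides 36 mm apart lead on from x = 46 mm.
- flap (a joint): hinge of the orange check flap, 40 wide x 33 mm high, hung from a pin across the opening's top at x = 8.5, z = 41 mm in the box's frame; 0 = hanging shut, grows (rad) as its lower edge swings into the box, to 1.4. A weak spring and its weight shut it; it rides on whatever lies under it (about 0.9 on the blank or the stick).
- load_spot (a point): middle of the bare part of the aluminium loading plate: x = -80, y = 0, z = 5 mm (plate top) in the box's frame, axes as the box's. The plate is 100 mm wide, from x = -130 to 0 mm, level with the lane floor. Two rails 11 mm high on it funnel from 74 mm apart at x = -46 mm to 36 mm at the opening; before x = -50 mm it is bare.
- lane (a point): point on the lane floor, x = 100, y = 0, z = 5 mm in the box's frame. The lane ends in a back stop with a soft black foam face, clamped with its face anywhere from x = 100 to 140 mm: not measured, it must be felt. The foam gives 1 mm per 2 N and bottoms at 8 mm; 5 N or more held for 0.2 s is firm. Sliding the blank and lifting the flap take 1 to 2 N. Let go, the blank stays clear behind the flap.
Not all that is in view belongs to the job. What is shaped like the long_blank but purple is not meant.

How it is judged:
On the way, in this order (a step that is already met when the one before it is completed fails the run):
1. the long blank lies on the loading plate in front of the flap (x of long_blank in the frame of dry_box between -0.12 and -0.01 m and y of long_blank in the frame of dry_box between -0.03 and 0.03 m and z of long_blank in the frame of dry_box below 0.009 m and contact force between the fingers and long_blank below 0.3 N), for 0.1 s.
2. inside the box, the stick presses the long blank home against the back stop with at least 5 N (contact force between push_stick and long_blank above 5 N and contact force between long_blank and dry_box above 4 N and x of long_blank in the frame of dry_box above 0.066 m), for 0.2 s.
At the end, for the whole second after the job is handed in: The long blank lies flat on the lane floor, its centre at least 66 mm inside the opening; the flap hangs shut (within 0.06 rad); the push stick stands upright (within 0.2 rad) on the bench or the loading plate, its nose outside the opening by at least 5 mm; both are at rest (x of long_blank in the frame of dry_box above 0.066 m and z of long_blank in the frame of dry_box below 0.009 m and angle between long_blank's own z axis and vertical below 0.1 rad and value of joint flap below 0.06 rad and x of stick_nose in the frame of dry_box below -0.005 m and height (world z) of push_stick below 0.012 m and angle between push_stick's own z axis and vertical below 0.2 rad and linear speed of each of long_blank, push_stick below 0.01 m/s); the robot touches nothing.
It fails at once if the stick presses on the damp blank with more than 15 N (it chips) (contact force between push_stick and long_blank above 15 N).
It fails at once if another blank is shifted by more than 30 mm (distance of any of broad_blank, square_blank from where it was at the start of the episode above 0.03 m).
It also fails if it takes over 72 s, if anything falls off the work surface, if the arm or the gripper's body presses on something with over 40 N, if the wrist force passes 120 N, or if a joint passes its speed limit or range.

## Robot

A 6-joint arm with a two-finger parallel gripper is mounted at the origin on a cart in front of the work surface, level with it; the furniture and walls round the work are solid. World frame = base frame: x ahead of the robot, y to its left, z up, the work surface at z = 0. Lengths are in m, angles in rad, forces in N, time in s.
With the tool pointing down it reaches from about 0.4 to 0.825 m from the base axis. Payload 7 kg.
Tool frame: the origin (TCP) lies between the finger pads; the fingertips stand 14 mm ahead of it and the grasp point (between the pads) lies 5 mm behind it; z points along the fingers, y is the line along which they close (so a half turn about z gives the same grasp; the last joint's range is limited). The gripper opens to 88 mm and grips with 3 to 60 N. Pads are 19 mm wide; open, the fingers measure 130 mm over their backs; the gripper's body (78 mm by 193 mm) begins 47 mm behind the grasp point.
Start: joints at [-0.949, 0.359, 0.012, 0, -1.224, -0.288], TCP at [0.221, -0.638, 0.241] pointing down, gripper open.
Joint ranges: [-3.07, 3.07], [-1.43, 2.12], [-1.02, 1.25], [-3.03, 1.67], [-3.05, -0], [-3.03, 3.03]. Speed limits (rad/s): [2.39, 2.39, 3.01, 3.14, 3.14, 3.14].

## Interface

Orientations are given as [roll, pitch, yaw] about the fixed x, y, z axes, in that order (R = Rz(yaw) Ry(pitch) Rx(roll)).
In Python, from bench import ctrl gives the robot as it stands.
- The arm moves only by the tool apply_moves, never from a script. Its arguments are lists of equal length, an entry for each row: "dr": the turn, a rotation vector about the tool's x, y, z scaled (see below), a list of three; "dp": the shift along the tool's x, y, z scaled (see below), a list of three; "hand": the opening, from -1 (shut) to 1 (fully open). A call has exactly 8 rows; each row is the pose to reach, as a shift and turn from the pose commanded when the call began, along the tool's axes at that moment, turning the shorter way round; what a row does not reach only later rows make up. The controller multiplies each number of a shift by 0.5 m and each number of a turn by pi rad. A row lasts 1/8 s, in which the tool goes at most 62.5 mm and 10.7 degrees, less where a joint would pass 70% of its speed; a pose out of reach is approached as far as the arm can. A call with a number of a shift or a turn outside -1 to 1 is refused whole. A call with a gripper value outside its range is refused whole. The fingers move at their own pace and stop on an object; "squeeze" is the grip in N (left out, the last holds). Time passes only in rows, so rows that repeat a pose let the fingers close, or fill a call up. It gives the time, the measured TCP pose, the force, the opening and the grip force at its end, in the units of the state.
- ctrl.get_obs(): the state, without advancing time (a new reading comes with each control period).
- ctrl.capture(name): name is "scene" or "top"; returns a dict with "image" (400x640x3 uint8, blue, green, red), "fx", "fy", "cx", "cy" (pixels), "rvec" (rotation vector, rad) and "tvec" (3), from world to camera coordinates, as OpenCV has them. Camera axes: x right, y down, z forward; pixel columns grow to the right and rows downward; lengths in m; the calibration is good to about 2 mm. A picture is of the moment at which its call begins. There is no depth.
- ctrl.close_job(): hands the job in; it is judged then, once.
The state is a dict: "time_s": time; "q": joint angles; "qd": joint speeds; "tau": joint torques, N m; "tcp_pos": TCP position; "orientation": TCP orientation; "force": force on the tool from outside, world axes, zero at the start; "torque": the same for the moment, N m; "finger_gap": finger opening in m; "gripper_force": force on a finger pad.
Only numpy, scipy, OpenCV 4.12 (cv2) and the standard library are available. Lean on these libraries where they do the work, as an engineer would, in place of code of your own. Each camera call takes 0.05 s, during which the arm holds its last target. There are 200 camera calls.

## Working session

There is one attempt and no reset: what is moved stays moved. The work goes in short steps, Python scripts to look and compute and a tool call to move; the robot and the scene stay as the last step left them, time stands still between calls to the robot, and variables do not carry over. Pictures are saved under pics/ and viewed, at most 12 in all, crops included, and the job is handed in when it is done.

Besides the shell and the picture viewer there is one more tool, called after "Call:" as a command line: name --argument value ..., lists and objects as JSON in quotes. apply_moves: Moves the arm, as the interface text tells. Shifts and turns lie within -1 to 1; 1 stands for 0.5 m of shift or pi rad of turn. Its arguments: {"type":"object","properties":{"dr":{"type":"array","items":{"type":"array","items":{"type":"number","minimum":-1,"maximum":1}}},"dp":{"type":"array","items":{"type":"array","items":{"type":"number","minimum":-1,"maximum":1}}},"hand":{"type":"array","items":{"type":"number"}},"squeeze":{"type":"number"}},"required":["dr","dp","hand"]}

```bash
mkdir -p pics; cat > h.py <<'E'
import numpy as np, cv2
from bench import ctrl
def cap(n,f=None):
    c=ctrl.capture(n)
    if f: cv2.imwrite('pics/'+f,c['image'])
    return c
def ray(c,u,v,z):
    R=cv2.Rodrigues(np.array(c['rvec'],float))[0]; t=np.array(c['tvec'],float).ravel()
    o=-R.T@t; d=R.T@np.array([(u-c['cx'])/c['fx'],(v-c['cy'])/c['fy'],1.])
    return o+d*(z-o[2])/d[2]
def proj(c,p):
    K=np.array([[c['fx'],0,c['cx']],[0,c['fy'],c['cy']],[0,0,1.]])
    return cv2.projectPoints(np.array(p,float).reshape(-1,1,3),np.array(c['rvec'],float),np.array(c['tvec'],float),K,None)[0][:,0]
E
python3 - <<'E'
from h import *
for n in('top','scene'):
    c=cap(n,n+'0.png'); print(n,c['fx'],c['cx'],c['cy'],c['rvec'],c['tvec'])
o=ctrl.get_obs(); print(o['tcp_pos'],o['orientation'],o['finger_gap'],o['time_s'])
E
```

```text
top 371.4608798940671 312.09116038259145 201.34551240317316 [ 2.11603949 -2.16848965  0.1647296 ] [0.07341967 0.53391868 0.89167174]
scene 476.5377198674864 320.8355486460732 200.839503846703 [ 0.77736732 -2.65357903  1.01397774] [0.46864364 0.20894472 1.07055147]
[ 0.22097378 -0.63738099  0.23974148] [ 3.14014533e+00 -1.56282363e-04 -2.80794487e+00] 0.08776699087525189 0.1
```

View pics/top0.png

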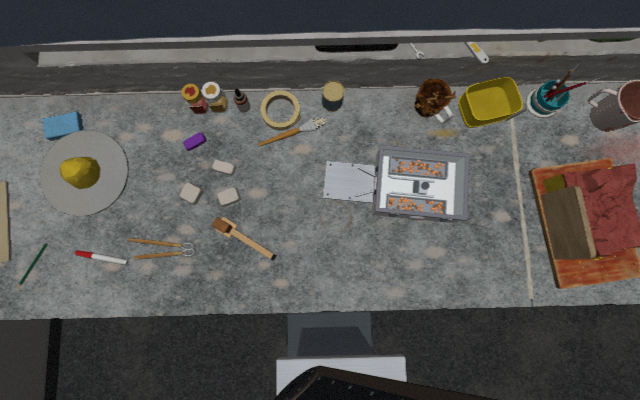

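View pics/scene0.png

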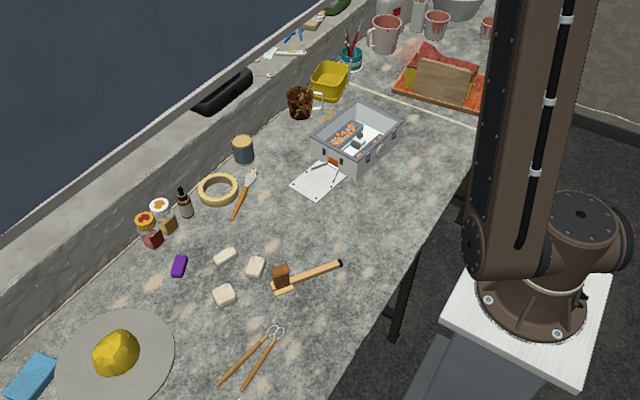

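The top view shows the three cream blanks at about (223,167), (190,193) and (228,197). The stick runs from its grip at (222,226) to its nose at (274,257). The plate spans columns 324–377 and the box lies to the right of it. The purple decoy is at (194,141).

```bash
python3 - <<'E'
from h import *
T=cap('top'); S=cap('scene')
for nm,c in(('top',T),('scene',S)):
    im=c['image'].astype(int); b,g,r=im[...,0],im[...,1],im[...,2]
    hsv=cv2.cvtColor(c['image'],cv2.COLOR_BGR2HSV)
    m=((r>150)&(r-b>12)&(r-b<60)).astype(np.uint8)
    box=(170,150,250,215) if nm=='top' else (200,235,275,315)
    mm=np.zeros_like(m); x0,y0,x1,y1=box; mm[y0:y1,x0:x1]=m[y0:y1,x0:x1]
    for k in cv2.findContours(mm,cv2.RETR_EXTERNAL,cv2.CHAIN_APPROX_NONE)[0]:
        if cv2.contourArea(k)<60: continue
        (u,v),_,_=cv2.minAreaRect(k)
        P=np.array([ray(c,a,bb,.014)[:2] for a,bb in k[:,0]],np.float32)
        R=cv2.minAreaRect(P*1000); print(nm,(round(u),round(v)),np.round(R[0],1),np.round(R[1],1),round(R[2],1))
crop=T['image'][140:270,165:295]; cv2.imwrite('pics/c1.png',cv2.resize(crop,None,fx=4.5,fy=4.5,interpolation=cv2.INTER_CUBIC))
crop=T['image'][140:230,315:475]; cv2.imwrite('pics/c2.png',cv2.resize(crop,None,fx=5,fy=5,interpolation=cv2.INTER_CUBIC))
for p in[(324,162),(324,200),(377,163),(377,203)]: print(p,ray(T,*p,.005))
E
```

```text
top (227, 195) [560.5 279.6] [34.5 47.2] 20.9
top (189, 192) [571.5 378.9] [42.1 40.3] 62.2
top (222, 166) [638.4 293.1] [51.3 25. ] 73.1
scene (219, 296) [576.8 385.3] [67.6 46.1] 65.4
scene (208, 271) [640.4 348.3] [37.6 20.8] 87.9
scene (253, 268) [561.  287.9] [43.3 69.4] 14.0
scene (222, 255) [637.6 294.3] [66.9 35.2] 88.7
scene (268, 246) [566.2 216.6] [26.  44.3] 36.3
(324, 162) [0.64580627 0.02609002 0.005     ]
(324, 200) [0.54385992 0.02907574 0.005     ]
(377, 163) [ 0.63961768 -0.11421855  0.005     ]
(377, 203) [ 0.53255705 -0.10875794  0.005     ]
```

View pics/c1.png

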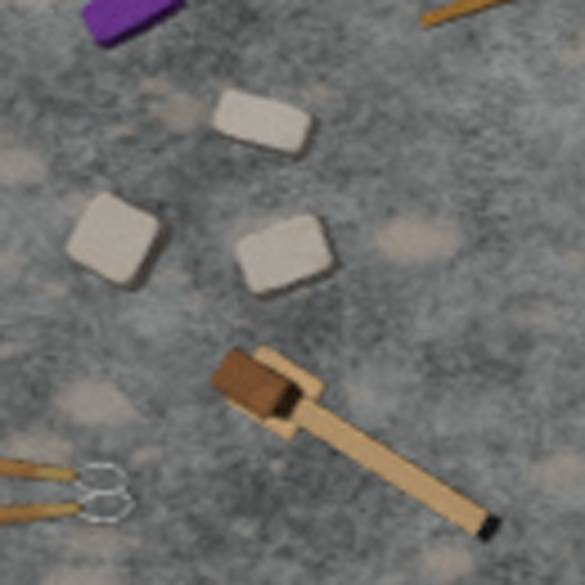

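View pics/c2.png

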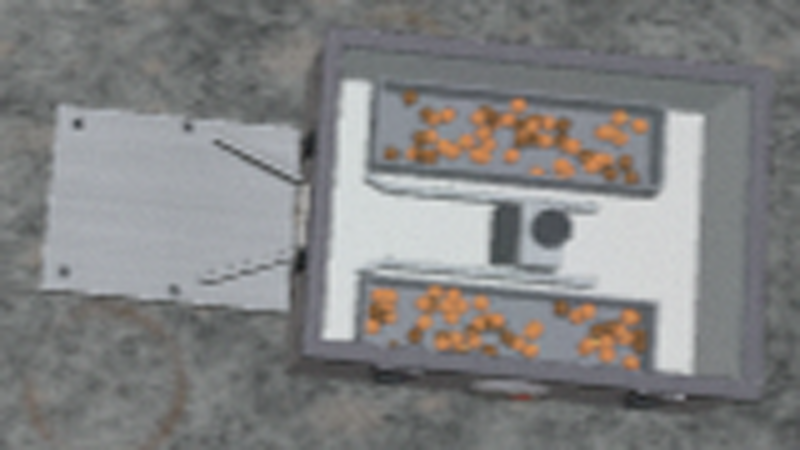

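The crops show the long blank at crop (262,122). The stick's cap centre is at about (252,383) and its nose at (488,526). On the box, the plate's front corners are at (58,103) and (42,290), the rim corners are at (332,30), (775,72), (757,397) and (298,362), and the dark foam is at about x=505.

```bash
python3 - <<'E'
from h import *
T=cap('top')
f1=lambda x,y,z: ray(T,165+(x+.5)/4.5-.5,140+(y+.5)/4.5-.5,z)*1000
f2=lambda x,y,z: ray(T,315+(x+.5)/5-.5,140+(y+.5)/5-.5,z)*1000
P=lambda *a: print(*[np.round(x,1) for x in a])
fl,fr=f2(58,103,.005),f2(42,290,.005); P('plate front',fl,fr,(fl+fr)/2,np.linalg.norm(fl-fr))
C=[f2(*p,.08) for p in[(332,30),(775,72),(757,397),(298,362)]]; P('rim',*C)
P('rect',*cv2.minAreaRect(np.array(C,np.float32)[:,:2]))
fm=(C[0]+C[3])/2; bm=(C[1]+C[2])/2; d=bm-fm; P('front mid',fm,'len',np.linalg.norm(d),'yaw',np.degrees(np.arctan2(d[1],d[0])),'yaw2',np.degrees(np.arctan2(*(C[0]-C[3])[1::-1]))-90)
P('plate yaw',np.degrees(np.arctan2(*(fl-fr)[1::-1]))-90)
# opening at plate end: rails meet
a,b=f2(300,183,.016),f2(300,252,.016); P('rail ends',a,b,(a+b)/2)
a,b=f2(215,140,.016),f2(203,284,.016); P('rail starts',a,b,(a+b)/2,np.linalg.norm(a-b))
a,b=f2(521,232,.02),f2(492,232,.02); P('foam',a,b)
n=f1(488,526,.0115);n2=f1(300,405,.015); g=f1(252,383,.069); 
P('nose',n,'grip',g,'d',np.linalg.norm((n-g)[:2]),'yaw',np.degrees(np.arctan2(*(n-g)[1::-1])),np.degrees(np.arctan2(*(n-n2)[1::-1])))
q=[f1(*p,.069) for p in[(237,350),(298,383),(265,417),(212,382)]]; P('cap',*q,sum(q)/4)
q=[f1(*p,.014) for p in[(232,88),(312,122),(300,155),(213,128)]]; P('blank',*q,sum(q)/4)
E
```

```text
Traceback (most recent call last):
numpy._core._exceptions._UFuncNoLoopError: ufunc 'multiply' did not contain a loop with signature matching types (dtype('<U11'), dtype('float64')) -> None
```

```bash
python3 - <<'E'
from h import *
T=cap('top')
np.set_printoptions(precision=1,suppress=True)
f1=lambda x,y,z: ray(T,165+(x+.5)/4.5-.5,140+(y+.5)/4.5-.5,z)*1000
f2=lambda x,y,z: ray(T,315+(x+.5)/5-.5,140+(y+.5)/5-.5,z)*1000
P=print
fl,fr=f2(58,103,.005),f2(42,290,.005); P('plate front',fl,fr,(fl+fr)/2,np.linalg.norm(fl-fr))
C=[f2(*p,.08) for p in[(332,30),(775,72),(757,397),(298,362)]]; P('rim',*C)
P('rect',*cv2.minAreaRect(np.array(C,np.float32)[:,:2]))
fm=(C[0]+C[3])/2; bm=(C[1]+C[2])/2; d=bm-fm; P('front mid',fm,'len',np.linalg.norm(d),'yaw',np.degrees(np.arctan2(d[1],d[0])),'yaw2',np.degrees(np.arctan2(*(C[0]-C[3])[1::-1]))-90)
P('plate yaw',np.degrees(np.arctan2(*(fl-fr)[1::-1]))-90)
a,b=f2(300,183,.016),f2(300,252,.016); P('rail ends',a,b,(a+b)/2)
a,b=f2(215,140,.016),f2(203,284,.016); P('rail starts',a,b,(a+b)/2,np.linalg.norm(a-b))
a,b=f2(521,232,.02),f2(492,232,.02); P('foam',a,b)
n=f1(488,526,.0115);n2=f1(300,405,.015); g=f1(252,383,.069)
P('nose',n,'grip',g,'d',np.linalg.norm((n-g)[:2]),'yaw',np.degrees(np.arctan2(*(n-g)[1::-1])),np.degrees(np.arctan2(*(n-n2)[1::-1])))
q=[f1(*p,.069) for p in[(237,350),(298,383),(265,417),(212,382)]]; P('cap',*q,sum(q)/4)
q=[f1(*p,.014) for p in[(232,88),(312,122),(300,155),(213,128)]]; P('blank',*q,sum(q)/4)
E
```

```text
plate front [650.6  20.1   5. ] [550.3  31.5   5. ] [600.4  25.8   5. ] 100.94912815273355
rim [ 664.1 -112.4   80. ] [ 637.4 -328.3   80. ] [ 477.9 -305.5   80. ] [500.1 -87.5  80. ]Traceback (most recent call last):
  File "<stdin>", line 9, in <module>
cv2.error: OpenCV(4.12.0) /io/opencv/modules/imgproc/src/convhull.cpp:143: error: (-215:Assertion failed) total >= 0 && (depth == CV_32F || depth == CV_32S) in function 'convexHull'
```

```bash
python3 - <<'E'
from h import *
T=cap('top')
np.set_printoptions(precision=1,suppress=True)
f1=lambda x,y,z: ray(T,165+(x+.5)/4.5-.5,140+(y+.5)/4.5-.5,z)*1000
f2=lambda x,y,z: ray(T,315+(x+.5)/5-.5,140+(y+.5)/5-.5,z)*1000
P=print
C=[f2(*p,.08) for p in[(332,30),(775,72),(757,397),(298,362)]]
fm=(C[0]+C[3])/2; bm=(C[1]+C[2])/2; d=bm-fm; P('front mid',fm,'len',np.linalg.norm(d),'yaw',np.degrees(np.arctan2(d[1],d[0])),'yaw2',np.degrees(np.arctan2(*(C[0]-C[3])[1::-1]))-90)
a,b=f2(300,183,.016),f2(300,252,.016); P('rail ends',a,b,(a+b)/2)
a,b=f2(215,140,.016),f2(203,284,.016); P('rail starts',a,b,(a+b)/2,np.linalg.norm(a-b))
a,b=f2(521,232,.02),f2(492,232,.02); P('foam',a,b)
n=f1(488,526,.0115);n2=f1(300,405,.015); g=f1(252,383,.069)
P('nose',n,'grip',g,'d',np.linalg.norm((n-g)[:2]),'yaw',np.degrees(np.arctan2(*(n-g)[1::-1])),np.degrees(np.arctan2(*(n-n2)[1::-1])))
q=[f1(*p,.069) for p in[(237,350),(298,383),(265,417),(212,382)]]; P('cap',*q,sum(q)/4)
q=[f1(*p,.014) for p in[(232,88),(312,122),(300,155),(213,128)]]; P('blank',*q,sum(q)/4)
E
```

```text
front mid [ 582.1 -100.    80. ] len 218.34620305373954 yaw -96.42159536483813 yaw2 -98.63987702963794
rail ends [ 601.6 -104.1   16. ] [ 565.1 -102.3   16. ] [ 583.4 -103.2   16. ]
rail starts [625.7 -60.9  16. ] [549.6 -51.4  16. ] [587.6 -56.1  16. ] 76.71404641655813
foam [ 572.1 -216.2   20. ] [ 572.5 -201.3   20. ]
nose [401.2 162.5  11.5] grip [479.6 282.3  69. ] d 143.15708952142845 yaw -123.22260503258393 -123.69776679343057
cap [497.6 290.6  69. ] [479.  257.7  69. ] [461.3 275.1  69. ] [480.7 303.7  69. ] [479.7 281.8  69. ]
blank [658.1 309.7  14. ] [636.5 262.8  14. ] [617.  269.7  14. ] [634.4 320.5  14. ] [636.5 290.7  14. ]
```

```bash
cat >> h.py <<'E'
from scipy.spatial.transform import Rotation as Ro
def plan(x,y,z,yaw,show=True):
    o=ctrl.get_obs(); R=Ro.from_euler('xyz',o['orientation']); G=Ro.from_euler('xyz',[np.pi,0,np.radians(yaw)])
    dp=R.inv().apply(np.array([x,y,z])-o['tcp_pos'])/.5; dr=(R.inv()*G).as_rotvec()/np.pi
    np.set_printoptions(precision=4,suppress=True)
    print('t',round(o['time_s'],2),'tcp',o['tcp_pos'],'yaw',round(np.degrees(o['orientation'][2]),2),'gap',round(o['finger_gap'],4),'| dp',dp,'dr',dr)
BO=np.array([.5835,-.1025]); BY=-97.0
def box(x,y=0):
    a=np.radians(BY); return BO+[x*np.cos(a)-y*np.sin(a),x*np.sin(a)+y*np.cos(a)]
E
python3 -c "
from h import *
plan(.43,-.17,.2,-134);plan(.6375,.292,.1,-107)"
```

```text
t 0.35 tcp [ 0.2211 -0.6376  0.2404] yaw -160.87 gap 0.0877 | dp [-0.7011  0.7468  0.081 ] dr [ 0.0001  0.     -0.1493]
t 0.35 tcp [ 0.2211 -0.6376  0.2404] yaw -160.87 gap 0.0877 | dp [-1.396   1.4837  0.2812] dr [ 0.0001  0.     -0.2993]
```

Call:
apply_moves --dr '[[0, 0, -0.15], [0, 0, -0.15], [0, 0, -0.15], [0, 0, -0.15], [0, 0, -0.15], [0, 0, -0.15], [0, 0, -0.15], [0, 0, -0.15]]' --dp '[[-0.95, 1.0, 0.08], [-0.95, 1.0, 0.08], [-0.95, 1.0, 0.08], [-0.95, 1.0, 0.08], [-0.95, 1.0, 0.08], [-0.95, 1.0, 0.08], [-0.95, 1.0, 0.08], [-0.95, 1.0, 0.08]]' --hand '[0.15, 0.15, 0.15, 0.15, 0.15, 0.15, 0.15, 0.15]' --squeeze 15

```text
time_s: 1.35
tcp_pos: [0.428, -0.1812, 0.212]
orientation: [-3.141, 0.001, -2.336]
force: [1.8, -0.5, 0.0]
finger_gap: 0.0498
gripper_force: 0.0
```

```bash
python3 -c "
from h import *
plan(.6375,.292,.1,-107)"
```

```text
t 1.35 tcp [ 0.428  -0.1812  0.212 ] yaw -133.87 gap 0.0498 | dp [-0.9725  0.3541  0.2246] dr [-0.0004  0.0002 -0.1493]
```

Call:
apply_moves --dr '[[0, 0, -0.15], [0, 0, -0.15], [0, 0, -0.15], [0, 0, -0.15], [0, 0, -0.15], [0, 0, -0.15], [0, 0, -0.15], [0, 0, -0.15]]' --dp '[[-0.97, 0.354, 0.22], [-0.97, 0.354, 0.22], [-0.97, 0.354, 0.22], [-0.97, 0.354, 0.22], [-0.97, 0.354, 0.22], [-0.97, 0.354, 0.22], [-0.97, 0.354, 0.22], [-0.97, 0.354, 0.22]]' --hand '[0.15, 0.15, 0.15, 0.15, 0.15, 0.15, 0.15, 0.15]'

```text
time_s: 2.35
tcp_pos: [0.6256, 0.2662, 0.1071]
orientation: [-3.141, 0.0, -1.865]
force: [0.9, -1.2, 0.5]
finger_gap: 0.0504
gripper_force: 0.0
```

```bash
python3 -c "
from h import *
plan(.6375,.292,.05,-107)"
```

```text
t 2.35 tcp [0.6256 0.2662 0.1071] yaw -106.86 gap 0.0504 | dp [-0.0563 -0.0078  0.1141] dr [-0.0001  0.      0.0008]
```

Call:
apply_moves --dr '[[0, 0, 0], [0, 0, 0], [0, 0, 0], [0, 0, 0], [0, 0, 0], [0, 0, 0], [0, 0, 0], [0, 0, 0]]' --dp '[[-0.056, -0.008, 0.05], [-0.056, -0.008, 0.1], [-0.056, -0.008, 0.13], [-0.056, -0.008, 0.13], [-0.056, -0.008, 0.13], [-0.056, -0.008, 0.13], [-0.056, -0.008, 0.13], [-0.056, -0.008, 0.13]]' --hand '[0.15, 0.15, 0.15, 0.15, 0.15, 0.15, 0.15, 0.15]'

```text
time_s: 3.35
tcp_pos: [0.637, 0.2898, 0.0429]
orientation: [-3.141, 0.001, -1.865]
force: [0.2, 0.1, -0.3]
finger_gap: 0.0501
gripper_force: 0.0
```

```bash
python3 - <<'E'
from h import *
plan(.6375,.292,.016,-107)
T=cap('top');S=cap('scene')
a=cv2.resize(T['image'][130:210,180:270],(400,356),interpolation=3);b=cv2.resize(S['image'][215:305,180:280],(396,356),interpolation=3)
cv2.imwrite('pics/g1.png',np.hstack([a,b]))
E
```

```text
t 3.35 tcp [0.637  0.2898 0.0429] yaw -106.88 gap 0.0501 | dp [-0.0044  0.0004  0.0539] dr [-0.0001  0.0002  0.0007]
```

View pics/g1.png

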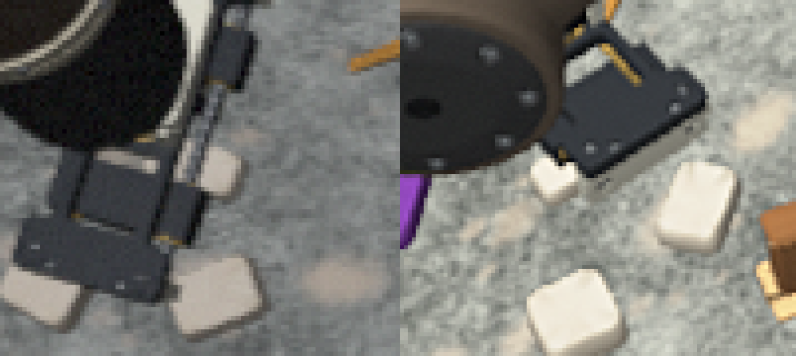

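The gripper straddles the long blank and its fingers are clear of the neighbours, so I'll go down and close.

Call:
apply_moves --dr '[[0, 0, 0], [0, 0, 0], [0, 0, 0], [0, 0, 0], [0, 0, 0], [0, 0, 0], [0, 0, 0], [0, 0, 0]]' --dp '[[-0.004, 0, 0.03], [-0.004, 0, 0.053], [-0.004, 0, 0.053], [-0.004, 0, 0.053], [-0.004, 0, 0.053], [-0.004, 0, 0.053], [-0.004, 0, 0.053], [-0.004, 0, 0.053]]' --hand '[0.15, 0.15, 0.15, -1, -1, -1, -1, -1]' --squeeze 12

```text
time_s: 4.45
tcp_pos: [0.6374, 0.2917, 0.0158]
orientation: [3.141, -0.0, -1.865]
force: [0.4, -0.2, -1.2]
finger_gap: 0.0293
gripper_force: 11.9
```

```bash
python3 -c "
from h import *
p=box(-.085);print(p)
plan(*p,.08,-97)"
```

```text
[ 0.59385889 -0.01813358]
t 4.45 tcp [0.6374 0.2917 0.0158] yaw -106.88 gap 0.0293 | dp [ 0.6182 -0.0966 -0.1283] dr [ 0.     -0.     -0.0549]
```

Call:
apply_moves --dr '[[0, 0, 0], [0, 0, -0.055], [0, 0, -0.055], [0, 0, -0.055], [0, 0, -0.055], [0, 0, -0.055], [0, 0, -0.055], [0, 0, -0.055]]' --dp '[[0, 0, -0.12], [0.618, -0.0966, -0.128], [0.618, -0.0966, -0.128], [0.618, -0.0966, -0.128], [0.618, -0.0966, -0.128], [0.618, -0.0966, -0.128], [0.618, -0.0966, -0.128], [0.618, -0.0966, -0.128]]' --hand '[-1, -1, -1, -1, -1, -1, -1, -1]'

```text
time_s: 5.45
tcp_pos: [0.5942, -0.0183, 0.0802]
orientation: [-3.141, 0.0, -1.694]
force: [0.3, 0.9, -0.9]
finger_gap: 0.0289
gripper_force: 11.9
```

```bash
python3 -c "
from h import *
p=box(-.085)
plan(*p,.023,-97)"
```

```text
t 5.45 tcp [ 0.5942 -0.0183  0.0802] yaw -97.04 gap 0.0289 | dp [-0.0003  0.0007  0.1144] dr [-0.0002  0.0001 -0.0002]
```

Call:
apply_moves --dr '[[0, 0, 0], [0, 0, 0], [0, 0, 0], [0, 0, 0], [0, 0, 0], [0, 0, 0], [0, 0, 0], [0, 0, 0]]' --dp '[[0, 0.001, 0.06], [0, 0.001, 0.1], [0, 0.001, 0.112], [0, 0.001, 0.117], [0, 0.001, 0.117], [0, 0.001, 0.117], [0, 0.001, 0.117], [0, 0.001, 0.117]]' --hand '[-1, -1, -1, -1, -1, 0.2, 0.2, 0.2]'

```text
time_s: 6.45
tcp_pos: [0.5937, -0.0179, 0.0218]
orientation: [-3.141, 0.0, -1.693]
force: [0.5, 0.1, 0.1]
finger_gap: 0.0511
gripper_force: 0.0
```

```bash
python3 -c "
from h import *
plan(.4797,.282,.13,-123.5)"
```

```text
t 6.45 tcp [ 0.5937 -0.0179  0.0218] yaw -96.98 gap 0.0511 | dp [-0.5678  0.299  -0.2165] dr [-0.0002  0.0001  0.1473]
```

Call:
apply_moves --dr '[[0, 0, 0], [0, 0, 0], [0, 0, 0.147], [0, 0, 0.147], [0, 0, 0.147], [0, 0, 0.147], [0, 0, 0.147], [0, 0, 0.147]]' --dp '[[0, 0, -0.12], [0, 0, -0.22], [-0.568, 0.299, -0.2165], [-0.568, 0.299, -0.2165], [-0.568, 0.299, -0.2165], [-0.568, 0.299, -0.2165], [-0.568, 0.299, -0.2165], [-0.568, 0.299, -0.2165]]' --hand '[0.2, 0.2, 0.2, 0.2, 0.2, 0.2, 0.2, 0.2]'

```text
time_s: 7.45
tcp_pos: [0.4785, 0.2851, 0.13]
orientation: [-3.141, 0.001, -2.151]
force: [0.3, -0.7, 0.1]
finger_gap: 0.0524
gripper_force: 0.0
```

```bash
python3 - <<'E'
from h import *
plan(.4797,.282,.045,-123.5)
T=cap('top');S=cap('scene')
a=cv2.resize(T['image'][140:230,315:475],(640,360),interpolation=3)
b=cv2.resize(S['image'][90:210,280:410],(390,360),interpolation=3)
d=cv2.resize(S['image'][235:315,250:350],(390,312),interpolation=3)
e=cv2.resize(T['image'][200:265,195:285],(432,312),interpolation=3)
o=np.zeros((680,1040,3),np.uint8);o[:360,:640]=a;o[:360,640:1030]=b;o[365:677,:390]=d;o[365:677,400:832]=e
cv2.imwrite('pics/g2.png',cv2.resize(o,(795,520),interpolation=cv2.INTER_AREA))
E
```

```text
t 7.45 tcp [0.4785 0.2851 0.13  ] yaw -123.25 gap 0.0524 | dp [ 0.0039 -0.0053  0.17  ] dr [-0.      0.0003  0.0014]
```

View pics/g2.png

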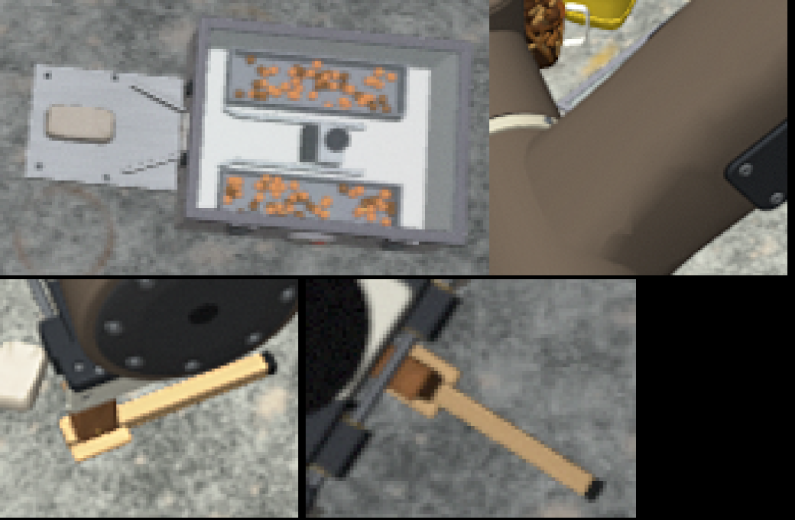

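The blank lies on the plate, aligned and near the lane centreline, and the stick is under the fingers. I'll grasp the grip.

Call:
apply_moves --dr '[[0, 0, 0.001], [0, 0, 0.001], [0, 0, 0.001], [0, 0, 0.001], [0, 0, 0.001], [0, 0, 0.001], [0, 0, 0.001], [0, 0, 0.001]]' --dp '[[0.004, -0.005, 0.04], [0.004, -0.005, 0.1], [0.004, -0.005, 0.16], [0.004, -0.005, 0.186], [0.004, -0.005, 0.186], [0.004, -0.005, 0.186], [0.004, -0.005, 0.186], [0.004, -0.005, 0.186]]' --hand '[0.2, 0.2, 0.2, 0.2, -1, -1, -1, -1]' --squeeze 40

```text
time_s: 8.55
tcp_pos: [0.481, 0.2796, 0.0376]
orientation: [-3.141, 0.002, -2.157]
force: [-0.5, 0.5, 2.7]
finger_gap: 0.0247
gripper_force: 40.0
```

```bash
python3 -c "
from h import *
p=box(-.31);print(p)
plan(*p,.1,-97)
plan(*p,.044,-97)"
```

```text
[0.6212795  0.20518931]
t 8.55 tcp [0.481  0.2796 0.0376] yaw -123.6 gap 0.0247 | dp [-0.0315 -0.3162 -0.1247] dr [-0.0002  0.0005 -0.1478]
t 8.55 tcp [0.481  0.2796 0.0376] yaw -123.6 gap 0.0247 | dp [-0.0313 -0.3162 -0.0127] dr [-0.0002  0.0005 -0.1478]
```

Gap 24.7 mm means the pads caught the cap's edge, so I'll regrasp 6 mm lower.

Call:
apply_moves --dr '[[0, 0, 0], [0, 0, 0], [0, 0, 0], [0, 0, 0], [0, 0, 0], [0, 0, 0], [0, 0, 0], [0, 0, 0]]' --dp '[[0, 0, 0], [0, 0, 0], [0, 0, 0.013], [0, 0, 0.014], [0, 0, 0.014], [0, 0, 0.014], [0, 0, 0.014], [0, 0, 0.014]]' --hand '[0, 0, 0, 0, -1, -1, -1, -1]'

```text
time_s: 9.55
tcp_pos: [0.4805, 0.2791, 0.0297]
orientation: [3.142, 0.0, -2.158]
force: [0.3, -0.5, -1.3]
finger_gap: 0.0218
gripper_force: 40.2
```

```bash
python3 -c "
from h import *
p=box(-.31);print(p)
plan(*p,.06,-97)"
```

```text
[0.6212795  0.20518931]
t 9.55 tcp [0.4805 0.2791 0.0297] yaw -123.62 gap 0.0218 | dp [-0.0328 -0.3162 -0.0606] dr [ 0.      0.     -0.1479]
```

Call:
apply_moves --dr '[[0, 0, 0], [0, 0, 0], [0, 0, -0.148], [0, 0, -0.148], [0, 0, -0.148], [0, 0, -0.148], [0, 0, -0.148], [0, 0, -0.148]]' --dp '[[0, 0, -0.05], [0, 0, -0.1], [-0.033, -0.316, -0.1], [-0.033, -0.316, -0.1], [-0.033, -0.316, -0.1], [-0.033, -0.316, -0.1], [-0.033, -0.316, -0.06], [-0.033, -0.316, -0.03]]' --hand '[-1, -1, -1, -1, -1, -1, -1, -1]'

```text
time_s: 10.55
tcp_pos: [0.6204, 0.2053, 0.0437]
orientation: [3.141, -0.0, -1.693]
force: [-0.6, -0.3, -1.3]
finger_gap: 0.0221
gripper_force: 40.2
```

```bash
python3 - <<'E'
from h import *
p=box(-.31); plan(*p,.0362,-97)
T=cap('top')
o=cv2.resize(T['image'][140:225,265:425],(800,425),interpolation=3)
cv2.imwrite('pics/g3.png',o)
print(ctrl.get_obs()['tcp_pos'])
E
```

```text
t 10.55 tcp [0.6204 0.2053 0.0437] yaw -97.02 gap 0.0221 | dp [ 0.     -0.0019  0.0151] dr [ 0.0003 -0.0001 -0.0001]
[0.6193 0.2049 0.0416]
```

View pics/g3.png

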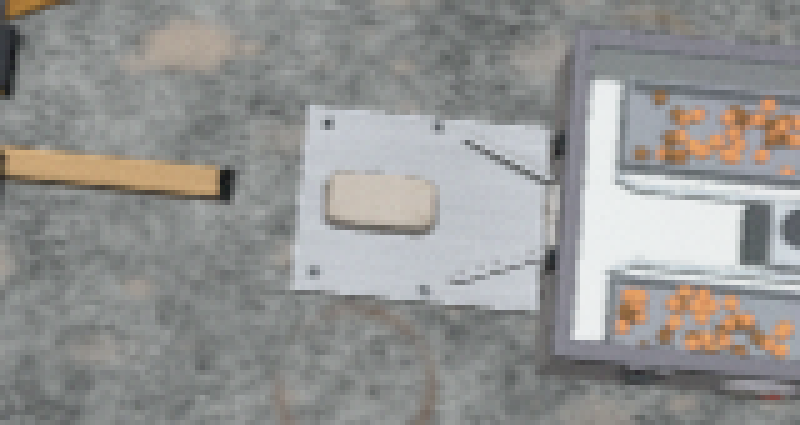

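```bash
python3 - <<'E'
from h import *
T=cap('top'); np.set_printoptions(precision=1,suppress=True)
o=ctrl.get_obs();zt=o['tcp_pos'][2]-.0297+.015
f=lambda x,y,z: ray(T,265+(x+.5)/5-.5,140+(y+.5)/5-.5,z)
a=np.radians(BY);ux=np.array([np.cos(a),np.sin(a)]);uy=np.array([-ux[1],ux[0]])
tb=lambda p:np.array([(p[:2]-BO)@ux,(p[:2]-BO)@uy])*1000
for nm,pts,z in(('nose',[(235,170),(231,202)],zt),('stick rear edges',[(20,147),(18,178)],zt),('blank top',[(330,170),(438,182),(432,232),(323,222)],.019),('railstart',[(465,140),(452,284)],.016),('railend',[(547,182),(545,255)],.016),('guidestart',[(622,183),(612,270)],.016)):
    q=[f(*p,z) for p in pts]; print(nm,*[tb(x) for x in q],'mid',tb(sum(q)/len(q)), sum(q)/len(q)*1000)
print('tcp',tb(o['tcp_pos']),o['tcp_pos'])
for z in(.02,.03,.04): print('foam',z,tb(f(741,235,z)),tb(f(768,235,z)))
E
```

```text
nose [-164.3    6.4] [-164.7  -10.6] mid [-164.5   -2.1] [601.5  61.   27.9]
stick rear edges [-275.9    7.7] [-275.1   -8.7] mid [-275.5   -0.5] [616.6 171.   27.9]
blank top [-115.4   13.2] [-59.   12.3] [-59.9 -14.3] [-116.5  -14.6] mid [-87.7  -0.8] [593.4 -15.4  19. ]
railstart [-46.5  36.8] [-47.1 -40. ] mid [-46.8  -1.6] [587.6 -55.9  16. ]
railend [-2.2 18.6] [ -0.4 -20.1] mid [-1.3 -0.8] [ 582.9 -101.1   16. ]
guidestart [36.7 21.8] [ 34.6 -24.6] mid [35.7 -1.4] [ 577.8 -137.8   16. ]
tcp [-309.6   -1.7] [0.6 0.2 0. ]
foam 0.02 [99.  -0.6] [112.8   0.8]
foam 0.03 [96.4 -2.8] [110.1  -1.4]
foam 0.04 [93.9 -5. ] [107.4  -3.6]
```

Call:
apply_moves --dr '[[0, 0, 0], [0, 0, 0], [0, 0, 0], [0, 0, 0], [0, 0, 0], [0, 0, 0], [0, 0, 0], [0, 0, 0]]' --dp '[[0.02, -0.001, 0.006], [0.05, -0.001, 0.013], [0.068, -0.001, 0.013], [0.078, -0.001, 0.013], [0.088, -0.001, 0.013], [0.098, -0.001, 0.013], [0.108, -0.001, 0.013], [0.116, -0.001, 0.013]]' --hand '[-1, -1, -1, -1, -1, -1, -1, -1]'

```text
time_s: 11.65
tcp_pos: [0.6148, 0.1476, 0.0383]
orientation: [-3.141, 0.0, -1.692]
force: [0.2, 1.1, -1.5]
finger_gap: 0.0223
gripper_force: 40.2
```

```bash
cat >> h.py <<'E'
a_=np.radians(BY);UX=np.array([np.cos(a_),np.sin(a_)]);UY=np.array([-UX[1],UX[0]])
def st():
    o=ctrl.get_obs();p=o['tcp_pos'];d=(p[:2]-BO)
    F=np.array(o['force'])
    print('t',round(o['time_s'],2),'box',np.round([d@UX*1000,d@UY*1000,p[2]*1000],2),'F lane/lat/z',np.round([F[:2]@UX,F[:2]@UY,F[2]],2),'gap',round(o['finger_gap'],4),'ori',np.round(np.degrees(o['orientation']),2))
E
python3 - <<'E'
from h import *
st()
T=cap('top');f=lambda x,y,z: ray(T,265+(x+.5)/5-.5,140+(y+.5)/5-.5,z)
cv2.imwrite('pics/g4.png',cv2.resize(T['image'][140:225,265:425],(800,425),interpolation=3))
st()
E
```

```text
t 11.65 box [-252.09    0.6    38.26] F lane/lat/z [-1.12  0.1  -1.52] gap 0.0223 ori [-1.7999e+02  1.0000e-02 -9.6970e+01]
t 11.7 box [-251.64    0.48   38.2 ] F lane/lat/z [-0.45 -0.27 -1.19] gap 0.0218 ori [180.     0.   -96.98]
```

View pics/g4.png

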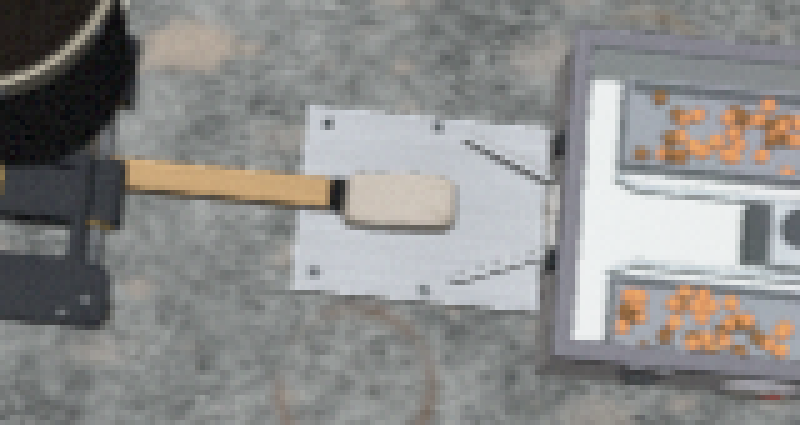

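Call:
apply_moves --dr '[[0, 0, 0], [0, 0, 0], [0, 0, 0], [0, 0, 0], [0, 0, 0], [0, 0, 0], [0, 0, 0], [0, 0, 0]]' --dp '[[0.01, 0.003, 0.003], [0.025, 0.003, 0.003], [0.04, 0.003, 0.003], [0.055, 0.003, 0.003], [0.07, 0.003, 0.003], [0.085, 0.003, 0.003], [0.1, 0.003, 0.003], [0.115, 0.003, 0.003]]' --hand '[-1, -1, -1, -1, -1, -1, -1, -1]'

```text
time_s: 12.7
tcp_pos: [0.6062, 0.0903, 0.0367]
orientation: [-3.142, 0.0, -1.693]
force: [1.3, 0.5, -1.4]
finger_gap: 0.0222
gripper_force: 40.3
```

```bash
python3 -c "
from h import *
st()"
```

```text
t 12.7 box [-194.16   -0.97   36.68] F lane/lat/z [-0.65  1.26 -1.37] gap 0.0222 ori [-180.      0.    -96.98]
```

Now push on to tcp about -135 (blank front at about 70).

Call:
apply_moves --dr '[[0, 0, 0], [0, 0, 0], [0, 0, 0], [0, 0, 0], [0, 0, 0], [0, 0, 0], [0, 0, 0], [0, 0, 0]]' --dp '[[0.015, 0, 0], [0.03, 0, 0], [0.045, 0, 0], [0.06, 0, 0], [0.075, 0, 0], [0.09, 0, 0], [0.105, 0, 0], [0.12, 0, 0]]' --hand '[-1, -1, -1, -1, -1, -1, -1, -1]'

```text
time_s: 13.7
tcp_pos: [0.5989, 0.0308, 0.0367]
orientation: [3.142, -0.0, -1.693]
force: [-0.4, 0.9, -1.2]
finger_gap: 0.0217
gripper_force: 40.3
```

```bash
python3 - <<'E'
from h import *
st()
T=cap('top')
cv2.imwrite('pics/g5.png',cv2.resize(T['image'][140:225,300:460],(800,425),interpolation=3))
st()
E
```

```text
t 13.7 box [-134.14   -0.95   36.67] F lane/lat/z [-0.86 -0.52 -1.23] gap 0.0217 ori [180.    -0.   -96.98]
t 13.75 box [-133.38   -1.18   36.63] F lane/lat/z [ 0.32  0.04 -1.61] gap 0.0218 ori [ 1.7998e+02 -1.0000e-02 -9.7000e+01]
```

View pics/g5.png

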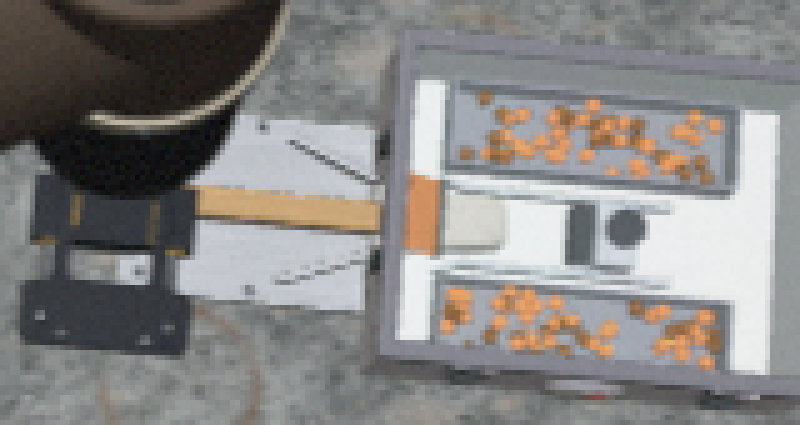

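The flap rides on the blank, and the blank's front at (507,220) is about 28 mm short of the foam at column 567. I'll advance 20 mm, then feel for the stop.

Call:
apply_moves --dr '[[0, 0, 0], [0, 0, 0], [0, 0, 0], [0, 0, 0], [0, 0, 0], [0, 0, 0], [0, 0, 0], [0, 0, 0]]' --dp '[[0.01, 0, 0], [0.02, 0, 0], [0.028, 0, 0], [0.034, 0, 0], [0.038, 0, 0], [0.04, 0, 0], [0.042, 0, 0], [0.042, 0, 0]]' --hand '[-1, -1, -1, -1, -1, -1, -1, -1]'

```text
time_s: 14.75
tcp_pos: [0.5964, 0.0104, 0.0366]
orientation: [3.142, -0.0, -1.692]
force: [-0.3, 0.1, -1.7]
finger_gap: 0.0215
gripper_force: 40.3
```

```bash
python3 -c "
from h import *
st()"
```

```text
t 14.75 box [-113.65   -0.93   36.64] F lane/lat/z [-0.08 -0.28 -1.73] gap 0.0215 ori [180.    -0.   -96.97]
```

Call:
apply_moves --dr '[[0, 0, 0], [0, 0, 0], [0, 0, 0], [0, 0, 0], [0, 0, 0], [0, 0, 0], [0, 0, 0], [0, 0, 0]]' --dp '[[0.001, 0, 0], [0.002, 0, 0], [0.003, 0, 0], [0.004, 0, 0], [0.005, 0, 0], [0.006, 0, 0], [0.006, 0, 0], [0.006, 0, 0]]' --hand '[-1, -1, -1, -1, -1, -1, -1, -1]'

```text
time_s: 15.75
tcp_pos: [0.596, 0.0073, 0.0367]
orientation: [3.141, -0.0, -1.693]
force: [0.0, 0.5, -1.8]
finger_gap: 0.0218
gripper_force: 40.3
```

```bash
python3 -c "
from h import *
st()"
```

```text
t 15.75 box [-110.55   -0.97   36.66] F lane/lat/z [-0.53 -0.06 -1.77] gap 0.0218 ori [ 1.7999e+02 -1.0000e-02 -9.6980e+01]
```

Lane force baseline is about -0.5 N. I'll keep feeling forward, 4 mm per call.

Call:
apply_moves --dr '[[0, 0, 0], [0, 0, 0], [0, 0, 0], [0, 0, 0], [0, 0, 0], [0, 0, 0], [0, 0, 0], [0, 0, 0]]' --dp '[[0.002, 0, 0], [0.004, 0, 0], [0.006, 0, 0], [0.008, 0, 0], [0.008, 0, 0], [0.008, 0, 0], [0.008, 0, 0], [0.008, 0, 0]]' --hand '[-1, -1, -1, -1, -1, -1, -1, -1]'

```text
time_s: 16.75
tcp_pos: [0.5955, 0.0034, 0.0366]
orientation: [3.141, -0.0, -1.693]
force: [0.6, -0.4, -2.2]
finger_gap: 0.022
gripper_force: 40.3
```

```bash
python3 -c "
from h import *
st()"
```

```text
t 16.75 box [-106.57   -1.01   36.63] F lane/lat/z [ 0.33  0.64 -2.23] gap 0.022 ori [ 1.7999e+02 -1.0000e-02 -9.6980e+01]
```

Call:
apply_moves --dr '[[0, 0, 0], [0, 0, 0], [0, 0, 0], [0, 0, 0], [0, 0, 0], [0, 0, 0], [0, 0, 0], [0, 0, 0]]' --dp '[[0.002, 0, 0], [0.004, 0, 0], [0.006, 0, 0], [0.006, 0, 0], [0.006, 0, 0], [0.006, 0, 0], [0.006, 0, 0], [0.006, 0, 0]]' --hand '[-1, -1, -1, -1, -1, -1, -1, -1]'

```text
time_s: 17.75
tcp_pos: [0.5952, 0.0005, 0.0367]
orientation: [3.142, -0.0, -1.693]
force: [-0.0, -0.1, -2.2]
finger_gap: 0.0219
gripper_force: 40.3
```

```bash
python3 -c "
from h import *
st()"
```

```text
t 17.75 box [-103.61   -0.97   36.65] F lane/lat/z [ 0.09 -0.01 -2.18] gap 0.0219 ori [180.    -0.   -96.98]
```

Call:
apply_moves --dr '[[0, 0, 0], [0, 0, 0], [0, 0, 0], [0, 0, 0], [0, 0, 0], [0, 0, 0], [0, 0, 0], [0, 0, 0]]' --dp '[[0.002, 0, 0], [0.004, 0, 0], [0.006, 0, 0], [0.006, 0, 0], [0.006, 0, 0], [0.006, 0, 0], [0.006, 0, 0], [0.006, 0, 0]]' --hand '[-1, -1, -1, -1, -1, -1, -1, -1]'

```text
time_s: 18.75
tcp_pos: [0.595, -0.0024, 0.0367]
orientation: [-3.141, 0.0, -1.692]
force: [0.9, 3.9, -1.3]
finger_gap: 0.0218
gripper_force: 40.3
```

```bash
python3 - <<'E'
from h import *
st()
T=cap('top');cv2.imwrite('pics/g6.png',cv2.resize(T['image'][160:210,370:450],(800,500),interpolation=3))
st()
E
```

```text
t 18.75 box [-100.77   -0.83   36.71] F lane/lat/z [-3.96  0.39 -1.29] gap 0.0218 ori [-1.7999e+02  1.0000e-02 -9.6970e+01]
t 18.8 box [-100.8    -0.82   36.7 ] F lane/lat/z [-4.38  0.58 -1.27] gap 0.0222 ori [-1.7999e+02  1.0000e-02 -9.6970e+01]
```

View pics/g6.png

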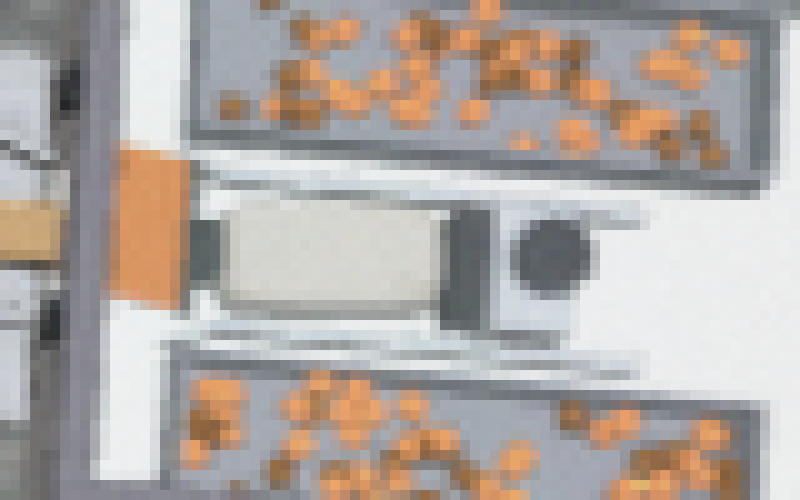

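The blank (columns 220–440) is now bearing on the foam at about 4 N. I'll go 2 mm further for about 8 N and hold.

Call:
apply_moves --dr '[[0, 0, 0], [0, 0, 0], [0, 0, 0], [0, 0, 0], [0, 0, 0], [0, 0, 0], [0, 0, 0], [0, 0, 0]]' --dp '[[0.001, 0, 0], [0.002, 0, 0], [0.003, 0, 0], [0.004, 0, 0], [0.004, 0, 0], [0.004, 0, 0], [0.004, 0, 0], [0.004, 0, 0]]' --hand '[-1, -1, -1, -1, -1, -1, -1, -1]'

```text
time_s: 19.8
tcp_pos: [0.5949, -0.0039, 0.0368]
orientation: [-3.141, 0.001, -1.692]
force: [0.3, 6.6, -1.3]
finger_gap: 0.0221
gripper_force: 40.3
```

```bash
python3 -c "
from h import *
st()"
```

```text
t 19.8 box [-99.21  -0.66  36.81] F lane/lat/z [-6.63 -0.55 -1.32] gap 0.0221 ori [-1.7996e+02  4.0000e-02 -9.6970e+01]
```

Call:
apply_moves --dr '[[0, 0, 0], [0, 0, 0], [0, 0, 0], [0, 0, 0], [0, 0, 0], [0, 0, 0], [0, 0, 0], [0, 0, 0]]' --dp '[[0.001, 0, 0], [0.002, 0, 0], [0.003, 0, 0], [0.003, 0, 0], [0.003, 0, 0], [0.003, 0, 0], [0.003, 0, 0], [0.003, 0, 0]]' --hand '[-1, -1, -1, -1, -1, -1, -1, -1]'

```text
time_s: 20.8
tcp_pos: [0.595, -0.005, 0.0369]
orientation: [-3.14, 0.001, -1.692]
force: [-0.1, 8.9, -0.4]
finger_gap: 0.0215
gripper_force: 40.3
```

```bash
python3 -c "
from h import *
st()"
```

```text
t 20.8 box [-98.13  -0.43  36.93] F lane/lat/z [-8.86 -1.2  -0.44] gap 0.0215 ori [-1.7993e+02  7.0000e-02 -9.6970e+01]
```

Pressed home at 8.9 N. Now I'll draw the stick out.

Call:
apply_moves --dr '[[0, 0, 0], [0, 0, 0], [0, 0, 0], [0, 0, 0], [0, 0, 0], [0, 0, 0], [0, 0, 0], [0, 0, 0]]' --dp '[[-0.005, 0, 0], [-0.02, 0, 0], [-0.06, 0, 0], [-0.11, 0, 0], [-0.17, 0, 0], [-0.25, 0, 0], [-0.33, 0, 0], [-0.38, 0, 0]]' --hand '[-1, -1, -1, -1, -1, -1, -1, -1]'

```text
time_s: 21.8
tcp_pos: [0.6174, 0.1849, 0.0366]
orientation: [3.142, -0.0, -1.691]
force: [-0.5, 0.2, -2.0]
finger_gap: 0.0219
gripper_force: 40.4
```

Call:
apply_moves --dr '[[0, 0, 0], [0, 0, 0], [0, 0, 0], [0, 0, 0], [0, 0, 0], [0, 0, 0], [0, 0, 0], [0, 0, 0]]' --dp '[[-0.03, 0, 0], [-0.045, 0, 0], [-0.045, 0, 0], [-0.045, 0, 0], [-0.045, 0, 0.005], [-0.045, 0, 0.009], [-0.045, 0, 0.011], [-0.045, 0, 0.011]]' --hand '[-1, -1, -1, -1, -1, -1, -1, -1]'

```text
time_s: 22.8
tcp_pos: [0.6201, 0.2049, 0.031]
orientation: [3.141, -0.0, -1.693]
force: [0.3, 0.4, -1.2]
finger_gap: 0.0218
gripper_force: 40.4
```

```bash
python3 - <<'E'
from h import *
st()
T=cap('top');cv2.imwrite('pics/g7.png',cv2.resize(T['image'][140:225,265:425],(800,425),interpolation=3))
E
```

```text
t 22.8 box [-309.55   -1.09   31.  ] F lane/lat/z [-0.44  0.23 -1.22] gap 0.0218 ori [ 1.7999e+02 -1.0000e-02 -9.6980e+01]
```

View pics/g7.png

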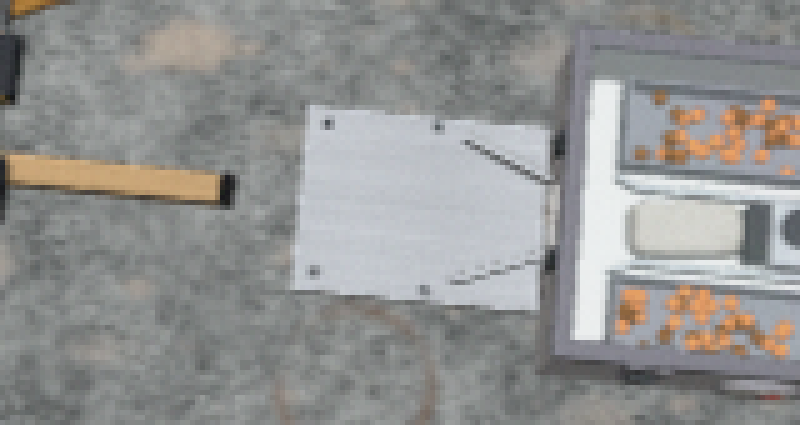

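The flap is shut, the blank rests at the foam (columns 628–745), and the stick lies clear of the plate. Lower the last millimetre, release and rise.

Call:
apply_moves --dr '[[0, 0, 0], [0, 0, 0], [0, 0, 0], [0, 0, 0], [0, 0, 0], [0, 0, 0], [0, 0, 0], [0, 0, 0]]' --dp '[[0, 0, 0.0015], [0, 0, 0.0025], [0, 0, 0.0025], [0, 0, 0.0025], [0, 0, 0.0025], [0, 0, 0.0025], [0, 0, 0.0025], [0, 0, 0.0025]]' --hand '[-1, -1, -1, 0.1, 0.1, 0.1, 0.1, 0.1]'

```text
time_s: 23.85
tcp_pos: [0.6202, 0.205, 0.0299]
orientation: [-3.142, 0.0, -1.693]
force: [-0.5, 0.0, -0.3]
finger_gap: 0.048
gripper_force: 0.6
```

Call:
apply_moves --dr '[[0, 0, 0], [0, 0, 0], [0, 0, 0], [0, 0, 0], [0, 0, 0], [0, 0, 0], [0, 0, 0], [0, 0, 0]]' --dp '[[0, 0, -0.02], [0, 0, -0.06], [0, 0, -0.12], [0, 0, -0.2], [0, 0, -0.28], [0, 0, -0.35], [0, 0, -0.35], [0, 0, -0.35]]' --hand '[0.1, 0.1, 0.1, 0.1, 0.1, 0.1, 0.1, 0.1]'

```text
time_s: 24.85
tcp_pos: [0.62, 0.2049, 0.2053]
orientation: [-3.141, 0.001, -1.693]
force: [0.3, 0.5, -0.2]
finger_gap: 0.048
gripper_force: 0.0
```

```bash
python3 - <<'E'
from h import *
st()
T=cap('top');S=cap('scene')
a=cv2.resize(T['image'][130:280,160:480],(790,370),interpolation=3)
b=S['image'][90:320,130:520][:, :]
o=np.zeros((600,790,3),np.uint8);o[:370]=a;o[370:600,:390]=b
cv2.imwrite('pics/g8.png',o)
E
```

```text
t 24.85 box [-309.59   -1.24  205.3 ] F lane/lat/z [-0.53  0.22 -0.16] gap 0.048 ori [-1.7998e+02  4.0000e-02 -9.6980e+01]
```

View pics/g8.png

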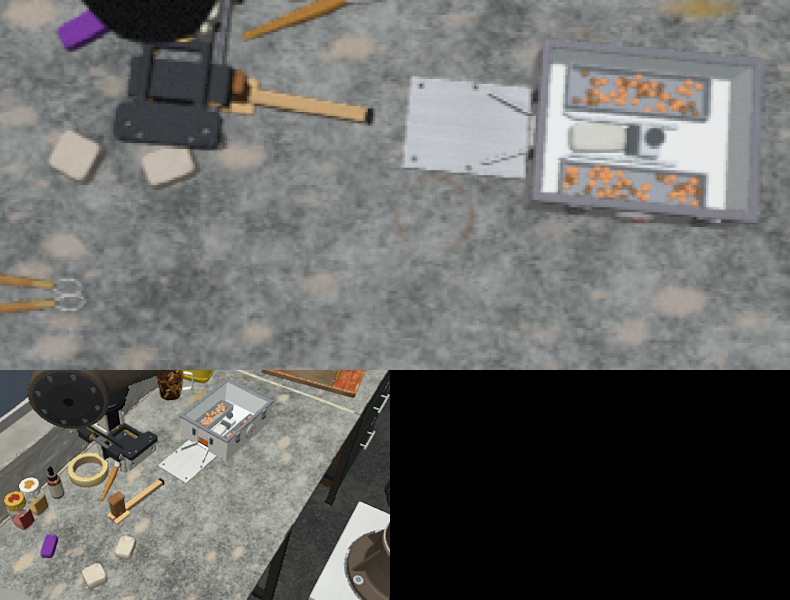

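The picture shows the stick upright on the bench in front of the box, the blank home behind the shut flap, the other two blanks in place and the gripper clear.

```bash
python3 -c "
from bench import ctrl
print(ctrl.close_job())"
```

```text
the job is handed in; nothing more can be done
None
```

I handed the job in after about 25 s of robot time; no verdict came back. The long blank was pressed home at about 9 N and sits behind the shut flap, the stick stands upright in front of the box, and the other two blanks look unmoved in the last picture.

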